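Ring two of the gift shop's desk bells

TASK

A customer wants to compare two of the three desk bells on the shop counter. With the fingertips, gently press the button of the bell on the square wooden foot so that it rings, let the button come up again, then ring the bell on the round wooden foot in the same way, and finally draw the hand back well clear (10 cm or more) of the bells. Do not pick up or shift the bells, and leave the third bell, which has no wooden foot, and the other small things on the counter untouched.

Things in the scene. Friction and masses are not known exactly. Their poses are not given: they have to be found in the camera images.
- bell_square: desk bell on a square pale wooden foot, 92 x 92 x 18 mm: a brass dome 70 mm across with a steel button on top, 76 mm high in all, loose, about 0.3 kg. Origin at the centre of the underside, z up, x and y along the sides of the foot
- bell_round: desk bell on a round pale wooden foot, 92 mm across, 18 mm high: a brass dome 70 mm across with a steel button on top, 76 mm high in all, loose, about 0.3 kg. Origin at the centre of the underside, z up
- bell_plain: desk bell without a wooden foot, standing low on the counter: a brass dome 70 mm across with a steel button on top, 59 mm high in all, loose, about 0.3 kg. Origin at the centre of the underside, z up. Not to be rung
- square_button (a joint): push button of the square-footed bell, joint value in m: 0 = up at rest, 0.008 = fully down; it rings beyond 0.004. The spring gives about 1.5 N at first touch and 3.9 N fully down, and lifts the button again by itself.
- round_button (a joint): push button of the round-footed bell, joint value in m: 0 = up at rest, 0.008 = fully down; it rings beyond 0.004. The spring gives about 1.5 N at first touch and 3.9 N fully down, and lifts the button again by itself.
- plain_button (a joint): push button of the footless bell, joint value in m: 0 = up at rest, 0.008 = fully down; it rings beyond 0.004. The spring gives about 1.5 N at first touch and 3.9 N fully down, and lifts the button again by itself.
- square_button_top (a point): centre of the flat top face of the steel button of the square-footed bell (button 18 mm across, 6 mm thick, above the middle of the dome); 76 mm above the counter when up; moves with the button
- round_button_top (a point): centre of the flat top face of the steel button of the round-footed bell (button 18 mm across, 6 mm thick, above the middle of the dome); 76 mm above the counter when up; moves with the button
- plain_button_top (a point): centre of the flat top face of the steel button of the footless bell (button 18 mm across, 6 mm thick, above the middle of the dome); 59 mm above the counter when up; moves with the button
- mug: white mug, 76 mm across, 88 mm high, handle at its +y; origin under its centre; bystander
- globe: snow globe, glass ball 72 mm across on a wooden foot, 88 mm high; origin under its centre; bystander
- house: small china house, 56 x 46 mm, 99 mm high; origin under its centre; bystander
- jar: amber jar with a metal lid, 68 mm across, 95 mm high; origin under its centre; bystander at the left side
- giftbox: cardboard box 100 x 75 x 45 mm; origin under its centre; bystander at the right side
- tape: tape dispenser 130 x 50 mm, 80 mm high; origin under its centre; bystander at the left side
- terminal: fixed grey card terminal, 150 x 75 mm, about 45 mm high, at the right side; origin under its centre
Not all that is in view belongs to the job. What is shaped like the bell_round but blue or red is not meant. Leave any green look-alike of the bell_square alone.

How it is judged:
On the way, in this order (a step that is already met when the one before it is completed fails the run):
1. the fingertips press the square-footed bell's button down past 4 mm, the other buttons being up (value of joint square_button above 0.004 m and contact force between the fingers and bell_square above 0.5 N and value of joint each of round_button, plain_button below 0.0015 m), for 0.05 s.
2. the square-footed bell is let go and its button is up again (value of joint square_button below 0.0015 m and contact force between the fingers and bell_square below 0.1 N), for 0.1 s.
3. the fingertips press the round-footed bell's button down past 4 mm, the other buttons being up (value of joint round_button above 0.004 m and contact force between the fingers and bell_round above 0.5 N and value of joint each of square_button, plain_button below 0.0015 m), for 0.05 s.
4. the round-footed bell is let go and its button is up again (value of joint round_button below 0.0015 m and contact force between the fingers and bell_round below 0.1 N), for 0.1 s.
At the end, for the whole second after the job is handed in: All three buttons are up (within 1.5 mm), the bells stand upright and still within 20 mm of where they stood, the other things within 10 mm of where they stood and upright, and the TCP is more than 80 mm from every bell's button (value of joint each of square_button, round_button, plain_button below 0.0015 m and distance between the grasp point and square_button_top above 0.08 m and distance between the grasp point and round_button_top above 0.08 m and distance between the grasp point and plain_button_top above 0.08 m and angle between each of bell_square, bell_round, bell_plain, mug, globe, house, jar, giftbox, tape's own z axis and vertical below 0.1 rad and distance of each of bell_square, bell_round, bell_plain from where it was at the start of the episode below 0.02 m and linear speed of each of bell_square, bell_round, bell_plain below 0.01 m/s and distance of each of mug, globe, house, jar, giftbox, tape from where it was at the start of the episode below 0.01 m); the robot touches nothing.
It fails at once if a bell is lifted off the counter or tipped (height (world z) of any of bell_square, bell_round, bell_plain above 0.01 m or angle between any of bell_square, bell_round, bell_plain's own z axis and vertical above 0.2 rad).
It fails at once if a bell is pushed more than 20 mm from its place (distance of any of bell_square, bell_round, bell_plain from where it was at the start of the episode above 0.02 m).
It fails at once if a bell is pressed harder than 25 N (contact force between any of the fingers, the arm and bell_square above 25 N or contact force between any of the fingers, the arm and bell_round above 25 N).
It fails at once if the footless bell is touched or rung (contact force between any of the fingers, the arm and bell_plain above 0.5 N or value of joint plain_button above 0.003 m).
It fails at once if something else on the counter is touched, or moved more than 10 mm (contact force between any of the fingers, the arm and mug above 0.5 N or contact force between any of the fingers, the arm and globe above 0.5 N or contact force between any of the fingers, the arm and house above 0.5 N or contact force between any of the fingers, the arm and jar above 0.5 N or contact force between any of the fingers, the arm and giftbox above 0.5 N or contact force between any of the fingers, the arm and tape above 0.5 N or contact force between any of the fingers, the arm and terminal above 0.5 N or distance of any of mug, globe, house, jar, giftbox, tape from where it was at the start of the episode above 0.01 m).
It also fails if it takes over 40 s, if anything falls off the work surface, if the arm or the gripper's body presses on something with over 40 N, if the wrist force passes 120 N, or if a joint passes its speed limit or range.

ROBOT

A 6-joint arm with a two-finger parallel gripper is mounted at the origin on the work surface. World frame = base frame: x ahead of the robot, y to its left, z up, the work surface at z = 0. Lengths are in m, angles in rad, forces in N, time in s.
With the tool pointing down it reaches from about 0.35 to 0.95 m from the base axis. Payload 17.4 kg.
Tool frame: the origin (TCP) lies between the finger pads, 19 mm behind the fingertips; this is the grasp point; z points along the fingers, y is the line along which they close (so a half turn about z gives the same grasp; the last joint's range is limited). The gripper opens to 93 mm and grips with 3 to 60 N. Pads are 15 mm wide; open, the fingers measure 128 mm over their backs; the gripper's body (75 mm by 188 mm) begins 65 mm behind the grasp point.
Start: joints at [-1.167, 0.116, 1.442, -0, 1.584, -0.038], TCP at [0.289, -0.61, 0.237] pointing down, gripper open.
Joint ranges: [-2.83, 2.83], [-0.83, 2.19], [0.07, 2.5], [-1.14, 4.28], [0.01, 3], [-2.97, 2.97]. Speed limits (rad/s): [1.89, 1.89, 2.22, 3.14, 3.14, 3.14].

INTERFACE

Orientations are given as a rotation vector (axis times angle).
In Python, from cell import robot gives the robot as it stands.
- The arm moves only by the shell command python3 -m pendant 'ROWS'. ROWS is a JSON object of lists of equal length, an entry for each row: "gripper": the gripper's target within -1 to 1 (shut at 1, half-way at 0, fully open at -1); "translation": the shift along the tool's x, y, z in units of 30 mm (1.0 is 30 mm), a list of three; "roll": the turn about the tool's z in degrees. A call has 1 to 20 rows; each row shifts and turns the commanded pose from where the row before left it, along the tool's axes as they then stand; what a row does not reach is not made up. A row lasts 1/10 s, in which the tool goes at most 50 mm and 8.59 degrees, less where a joint would pass 70% of its speed; a pose out of reach is approached as far as the arm can. A call is refused whole if a number of a shift passes 1 or a number of a turn 8.59, either way. A call with a gripper value outside its range is refused whole. The fingers move at their own pace and stop on an object; the grip force is fixed at half the most. Time passes only in rows, so rows that do not move let the fingers close. It gives the time, the measured TCP pose, the force, the opening and the grip force at its end, in the units of the state.
- robot.read_state(): the state, without advancing time (a new reading comes with each control period).
- robot.read_camera(name): name is "scene" or "side" or "wrist"; returns a dict with "img" (420x560x3 uint8, red, green, blue), "z_map" (420x560 float32, m along the optical axis (not along the pixel's ray), 0 where there is no reading), "vfov" (degrees; the focal length in pixels is half the picture's height over the tangent of half this angle, whatever the lens; pixels are square), "cx", "cy" (the principal point, pixels), "k1" (the pictures are not rectified: a ray, as slopes to the right and down, at radius r is drawn at 1 + k1 r^2 times it, then the intrinsics apply), "rvec" (rotation vector, rad) and "tvec" (3), from world to camera coordinates, as OpenCV has them; the wrist camera has in their place "mount" (4x4, takes a point from camera to tool coordinates, whose origin is the TCP and whose axes are the flange's). Camera axes: x right, y down, z forward; pixel columns grow to the right and rows downward; lengths in m; the calibration is good to about 2 mm. A picture is of the moment at which its call begins: read the wrist's pose just before it.
- robot.job_done(): hands the job in; it is judged then, once.
The state is a dict: "time": time; "qpos": joint angles; "joint_velocities": joint speeds; "joint_efforts": joint torques, N m; "position": TCP position; "orientation": TCP orientation; "force": force on the tool from outside, world axes, zero at the start; "ft_torque": the same for the moment, N m; "gripper_width": opening from 0.0 (shut) to 1.0 (fully open); "finger_force": force on a finger pad.
Only numpy, scipy, OpenCV 4.12 (cv2) and the standard library are available. Lean on these libraries where they do the work, as an engineer would, in place of code of your own. Each camera call takes 0.05 s, during which the arm holds its last target. There are 200 camera calls.

## Working session

There is one attempt and no reset: what is moved stays moved. The work goes in short steps, Python scripts to look and compute and a shell command to move; the robot and the scene stay as the last step left them, time stands still between calls to the robot, and variables do not carry over. Pictures are saved under pics/ and viewed, at most 10 in all, crops included, and the job is handed in when it is done.

```bash
mkdir -p pics
cat > h.py <<'E'
import numpy as np, cv2, pickle
from cell import robot
from scipy.spatial.transform import Rotation as R
def grab(n):
    s=robot.read_state(); c=robot.read_camera(n)
    if 'mount' in c:
        T=np.eye(4);T[:3,:3]=R.from_rotvec(s['orientation']).as_matrix();T[:3,3]=s['position']
        c['c2w']=T@np.array(c['mount'])
    else:
        T=np.eye(4);T[:3,:3]=R.from_rotvec(np.ravel(c['rvec'])).as_matrix();T[:3,3]=np.ravel(c['tvec']);c['c2w']=np.linalg.inv(T)
    return c
def rays(c,uv):
    f=210/np.tan(np.radians(c['vfov'])/2)
    K=np.array([[f,0,c['cx']],[0,f,c['cy']],[0,0,1.]])
    p=cv2.undistortPoints(np.array(uv,float).reshape(-1,1,2),K,np.array([c['k1'],0,0,0.]))[:,0]
    return np.c_[p,np.ones(len(p))]
def onplane(c,uv,z):
    d=rays(c,uv)@c['c2w'][:3,:3].T;o=c['c2w'][:3,3]
    return o+d*((z-o[2])/d[:,2])[:,None]
def cloud(c):
    v,u=np.mgrid[:420,:560];d=rays(c,np.c_[u.ravel(),v.ravel()])*c['z_map'].reshape(-1,1)
    return (d@c['c2w'][:3,:3].T+c['c2w'][:3,3]).reshape(420,560,3)
E
python3 - <<'E'
from h import *
for n in ('scene','side'):
    c=grab(n);cv2.imwrite(f'pics/{n}0.png',c['img'][:,:,::-1]);print(n,c['c2w'][:3,3])
    pickle.dump(c,open(n+'.pkl','wb'))
s=robot.read_state();print(s['time'],s['position'],R.from_rotvec(s['orientation']).as_matrix().round(3))
E
```

```text
scene [ 1.00418285 -0.32810033  1.00317322]
side [0.20990367 0.85030086 0.64916913]
0.1 [ 0.28852298 -0.61005788  0.23679436] [[ 0.904  0.428 -0.   ]
 [ 0.428 -0.904  0.001]
 [ 0.    -0.001 -1.   ]]
```

View pics/scene0.png

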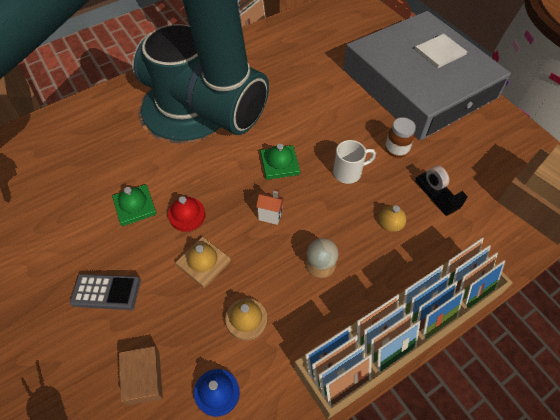

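View pics/side0.png

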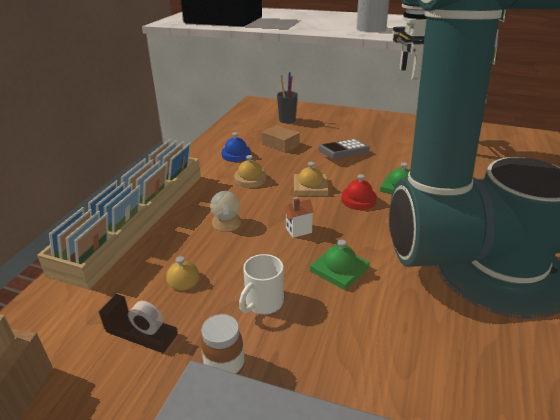

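The scene picture shows these candidates:
- **Square foot:** brass on pale wood (201,257). The green ones at (281,158) and (131,200) are look-alikes.
- **Round foot:** brass on pale wood (246,317). The red one at (184,210) and the blue one at (215,390) are look-alikes.
- **No foot:** plain brass (392,217).

I choose (201,257) and then (246,317). The side view agrees, with the same bells at (311,180) and (250,173).

Run:
```python
from h import *
c=pickle.load(open('scene.pkl','rb'));s=pickle.load(open('side.pkl','rb'))
for n,cam,boxes in (('scene',c,dict(sq=(201,257),rd=(246,317),pl=(392,217),red=(184,210),blue=(215,390),g1=(281,158),g2=(131,200),globe=(322,257),house=(270,208))),('side',s,dict(sq=(311,180),rd=(250,173),pl=(183,275)))):
    P=cloud(cam)
    for k,(u,v) in boxes.items():
        w=P[v-30:v+28,u-28:u+29].reshape(-1,3)
        m=(w[:,2]>.02)&(w[:,2]<.11); w=w[m]
        zt=np.percentile(w[:,2],99.7); t=w[w[:,2]>zt-.006]
        # sphere fit on dome points
        print(n,k,'top',zt.round(3),np.median(t,0).round(3),len(t),'range',w[:,:2].min(0).round(3),w[:,:2].max(0).round(3))
a=cv2.resize(c['img'][220:350,150:300],None,fx=4,fy=4,interpolation=2)[:,:,::-1]
cv2.imwrite('pics/crop1.png',a)
```

```text
scene sq top 0.078 [ 0.491 -0.203  0.076] 48 range [ 0.438 -0.259] [ 0.541 -0.15 ]
scene rd top 0.079 [ 0.664 -0.189  0.077] 56 range [ 0.62 -0.23] [ 0.711 -0.144]
scene pl top 0.062 [0.64  0.247 0.059] 37 range [0.608 0.212] [0.673 0.277]
scene red top 0.079 [ 0.35  -0.176  0.076] 36 range [ 0.314 -0.218] [ 0.395 -0.133]
scene blue top 0.078 [ 0.766 -0.319  0.076] 72 range [ 0.722 -0.361] [ 0.811 -0.276]
scene g1 top 0.078 [0.337 0.111 0.076] 29 range [0.283 0.057] [0.394 0.165]
scene g2 top 0.079 [ 0.251 -0.276  0.076] 36 range [ 0.206 -0.323] [ 0.303 -0.228]
scene globe top 0.09 [0.642 0.029 0.086] 145 range [ 0.609 -0.006] [0.676 0.061]
scene house top 0.101 [0.465 0.017 0.099] 25 range [ 0.433 -0.031] [0.496 0.037]
side sq top 0.101 [0.461 0.019 0.099] 29 range [ 0.429 -0.392] [0.538 0.025]
side rd top 0.089 [0.631 0.032 0.086] 75 range [ 0.607 -0.4  ] [0.807 0.049]
side pl top 0.06 [0.636 0.25  0.059] 47 range [0.605 0.221] [0.667 0.281]
```

View pics/crop1.png

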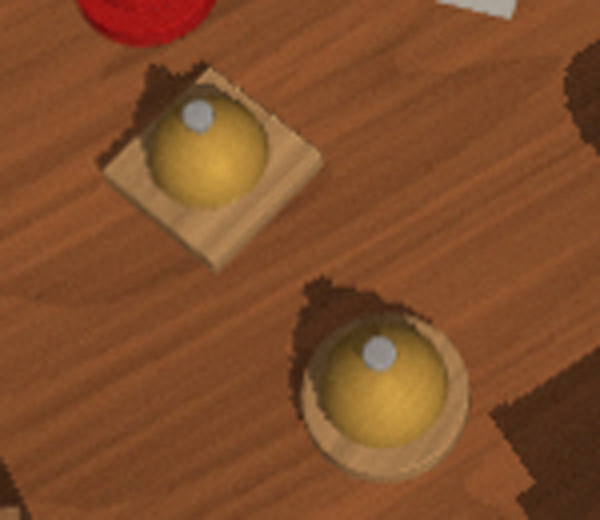

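The crop confirms it: a square pale foot with its button at crop (198,115), and a round pale foot with its button at crop (379,351), both brass. Next I shut the fingers and move above the square bell, keeping high.

```bash
python3 -m pendant '{"gripper":[1,1,1,1,1,1,1,1,1,1,1,1,1,1,1,1,1,1,1],"translation":[[0.3,-0.24,0],[0.7,-0.55,0],[0.75,-0.59,0],[0.75,-0.59,0],[0.75,-0.59,0],[0.75,-0.59,0],[0.75,-0.59,0],[0.75,-0.59,0],[0.75,-0.59,0],[0.75,-0.59,0],[0.75,-0.59,0],[0.75,-0.59,0],[0.75,-0.59,0],[0.75,-0.59,0],[0.75,-0.59,0],[0.75,-0.59,0],[0.75,-0.59,0],[0.36,-0.31,0],[0,0,0]],"roll":[0,0,0,0,0,0,0,0,0,0,0,0,0,0,0,0,0,0,0]}'
python3 - <<'E'
from h import *
c=grab('wrist');cv2.imwrite('pics/w1.png',c['img'][:,:,::-1])
P=cloud(c);m=(P[:,:,2]>.072)&(P[:,:,2]<.085)&(np.abs(P[:,:,0]-.49)<.05)&(np.abs(P[:,:,1]+.204)<.05)
t=P[m];print(m.sum(), (t.min(0)+t.max(0))/2,np.median(t,0) if len(t) else '')
m=((P[:,:,2]>.012)&(P[:,:,2]<.022)&(np.abs(P[:,:,0]-.49)<.08)&(np.abs(P[:,:,1]+.204)<.08));t=P[m];print(m.sum(),(t.min(0)+t.max(0))/2)
s=robot.read_state();print(s['time'],s['position'],s['force'],s['gripper_width'],R.from_rotvec(s['orientation']).as_matrix().round(3))
E
```

```text
time: 2.0
position: [0.5032, -0.1771, 0.2373]
orientation: [-3.064, -0.692, 0.0]
force: [-0.3, -0.1, -0.8]
gripper_width: 0.004
finger_force: 0.0
216 [ 0.48900605 -0.2020572   0.07608227] [ 0.48951855 -0.20176845  0.07706198]
2725 [ 0.4890111  -0.20208238  0.01696663]
2.05 [ 0.50286494 -0.17813064  0.2373713 ] [0.72870791 0.15588803 0.05426645] 0.004899168092742978 [[ 0.903  0.429 -0.   ]
 [ 0.429 -0.903 -0.   ]
 [-0.     0.    -1.   ]]
```

View pics/w1.png

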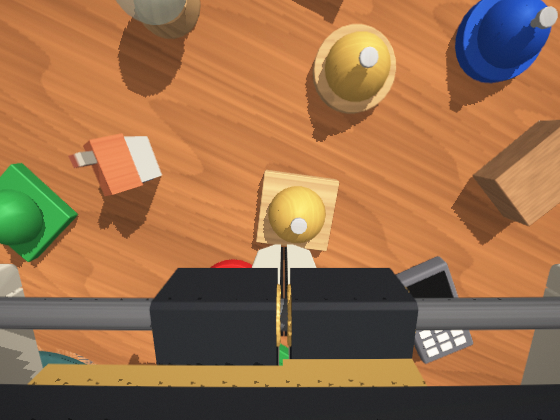

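The wrist picture shows the square-footed bell at (298,215) with its button at (298,226), and the round one at (358,65). The hand is about 28 mm past the square button. Next I correct that and go down to about 5 mm above the button.

```bash
python3 -m pendant '{"gripper":[1,1,1,1,1,1,1,1,1,1,1],"translation":[[-0.38,0.27,0],[-0.38,0.27,0],[0,0,0.4],[0,0,0.8],[0,0,0.9],[0,0,0.9],[0,0,0.8],[0,0,0.5],[0,0,0.25],[0,0,0],[0,0,0]],"roll":[0,0,0,0,0,0,0,0,0,0,0]}'
python3 - <<'E'
from h import *
c=grab('side');cv2.imwrite('pics/s1.png',cv2.resize(c['img'][110:220,230:380],None,fx=4,fy=4)[:,:,::-1])
s=robot.read_state();print(s['position'],s['force'])
E
```

```text
time: 3.15
position: [0.4896, -0.2033, 0.1019]
orientation: [3.065, 0.688, 0.001]
force: [-0.3, -0.0, 0.4]
gripper_width: 0.005
finger_force: 0.0
[ 0.48970974 -0.20330487  0.10209093] [-0.26445764 -0.35438228 -0.11498368]
```

View pics/s1.png

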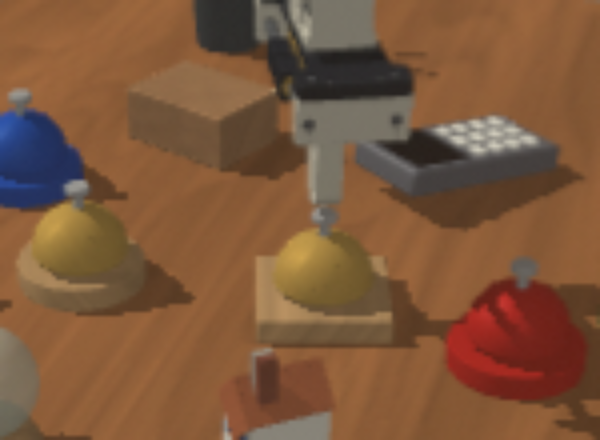

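The side crop shows the shut fingertips at (325,200), right over the square bell's button at (325,213). Next I press about 6 mm in gentle steps.

```bash
python3 -m pendant '{"gripper":[1,1,1,1,1,1],"translation":[[0,0,0.15],[0,0,0.1],[0,0,0.1],[0,0,0.08],[0,0,0],[0,0,0]],"roll":[0,0,0,0,0,0]}'
```

```text
time: 3.8
position: [0.4895, -0.2031, 0.0883]
orientation: [3.065, 0.688, 0.001]
force: [1.4, -1.1, 3.9]
gripper_width: 0.008
finger_force: 1.7
```

The force of about 3.9 N at 6.7 mm depth shows the button is down. Next I lift and move above the round bell.

```bash
python3 -m pendant '{"gripper":[1,1,1,1,1,1,1,1,1,1,1,1,1,1,1],"translation":[[0,0,-0.2],[0,0,-0.4],[0,0,-0.8],[0,0,-0.8],[0,0,-0.8],[0,0,-0.4],[0.5,0.2,0],[0.9,0.33,0],[0.9,0.33,0],[0.9,0.33,0],[0.9,0.33,0],[0.9,0.34,0],[0.5,0.2,0],[0,0,0],[0,0,0]],"roll":[0,0,0,0,0,0,0,0,0,0,0,0,0,0,0]}'
python3 - <<'E'
from h import *
for n in('wrist','scene'):
  c=grab(n);P=cloud(c)
  for x,y in((.665,-.188),(.49,-.203)):
    m=(P[:,:,2]>.072)&(P[:,:,2]<.085)&(np.abs(P[:,:,0]-x)<.05)&(np.abs(P[:,:,1]-y)<.05);t=P[m]
    if len(t):print(n,m.sum(), (t.min(0)+t.max(0))/2)
    m=((P[:,:,2]>.012)&(P[:,:,2]<.022)&(np.abs(P[:,:,0]-x)<.07)&(np.abs(P[:,:,1]-y)<.07));t=P[m]
    if len(t):print(n,'foot',m.sum(),(t.min(0)+t.max(0))/2)
s=robot.read_state();print(s['time'],s['position'],s['force'])
E
```

```text
time: 5.3
position: [0.6644, -0.1882, 0.1896]
orientation: [-3.065, -0.689, 0.002]
force: [-0.5, 0.9, 1.3]
gripper_width: 0.008
finger_force: 0.0
wrist 311 [ 0.66443131 -0.18888081  0.07612699]
wrist foot 2115 [ 0.66431281 -0.18883383  0.01677448]
scene 58 [ 0.66378885 -0.18881056  0.07626346]
scene foot 500 [ 0.66423823 -0.1888079   0.01715782]
scene 40 [ 0.49070912 -0.2033157   0.07618522]
scene foot 359 [ 0.48675885 -0.2193378   0.01695989]
5.4 [ 0.66404337 -0.18844376  0.19014542] [-0.70368502  0.25240451 -0.05921983]
```

The hand is aligned within 1 mm over the round bell. Next I go down and press.

```bash
python3 -m pendant '{"gripper":[1,1,1,1,1,1,1,1,1,1,1,1],"translation":[[0,0,0.4],[0,0,0.8],[0,0,0.8],[0,0,0.6],[0,0,0.33],[0,0,0],[0,0,0.15],[0,0,0.1],[0,0,0.1],[0,0,0.09],[0,0,0],[0,0,0]],"roll":[0,0,0,0,0,0,0,0,0,0,0,0]}'
```

```text
time: 6.6
position: [0.6651, -0.1884, 0.0894]
orientation: [3.065, 0.688, 0.001]
force: [2.2, -1.0, 3.6]
gripper_width: 0.004
finger_force: 1.5
```

```bash
python3 -m pendant '{"gripper":[1,1,1],"translation":[[0,0,0.04],[0,0,0],[0,0,0]],"roll":[0,0,0]}'; python3 -m pendant '{"gripper":[1,1,1,1,1,1,1,1,1,1,1],"translation":[[0,0,-0.2],[0,0,-0.4],[0,0,-0.8],[0,0,-0.9],[0,0,-0.9],[0,0,-0.9],[0,0,-0.9],[0,0,-0.9],[0,0,-0.5],[0,0,0],[0,0,0]],"roll":[0,0,0,0,0,0,0,0,0,0,0]}'
python3 - <<'E'
from h import *
c=grab('scene');cv2.imwrite('pics/end.png',c['img'][:,:,::-1])
P=cloud(c)
for x,y in((.665,-.188),(.49,-.203)):
    m=(P[:,:,2]>.072)&(P[:,:,2]<.085)&(np.abs(P[:,:,0]-x)<.05)&(np.abs(P[:,:,1]-y)<.05);t=P[m]
    if len(t):print(m.sum(), (t.min(0)+t.max(0))/2, np.median(t,0))
E
```

```text
time: 6.9
position: [0.665, -0.1884, 0.088]
orientation: [3.065, 0.688, 0.001]
force: [3.3, -1.2, 4.0]
gripper_width: 0.004
finger_force: 1.7
time: 8.0
position: [0.6646, -0.1882, 0.2787]
orientation: [-3.065, -0.688, 0.002]
force: [0.1, 0.5, -0.3]
gripper_width: 0.004
finger_force: 0.0
56 [ 0.66349961 -0.18856277  0.07726724] [ 0.66477065 -0.18868044  0.07656509]
39 [ 0.48804293 -0.20317092  0.07649945] [ 0.48925812 -0.20296439  0.07557146]
```

View pics/end.png

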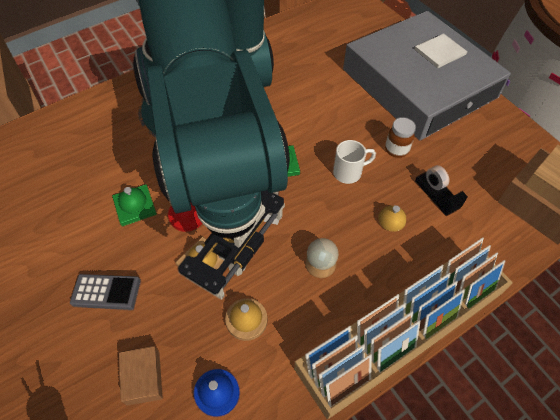

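The picture shows both bells in place, the round one at (246,317) and the square one partly behind the gripper at (212,255), with their buttons at rest height. The hand is 20 cm above the bells and nothing else has moved.

```bash
python3 -c "from cell import robot; print(robot.job_done())"
```

```text
the job is handed in; nothing more can be done
None
```

I pressed the square-footed bell's button and then the round-footed one's, each about 6–8 mm down at about 4 N (they ring past 4 mm); both buttons came back up, the hand is now 20 cm above the bells, and the job is handed in, though no verdict came back.

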